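# Lock the lens carriage with the ball-lock pin

### The arm

A 6-joint arm with a two-finger parallel gripper is mounted at the origin on a cart in front of the work surface, level with it; the furniture and walls round the work are solid. World frame = base frame: x ahead of the robot, y to its left, z up, the work surface at z = 0. Lengths are in m, angles in rad, forces in N, time in s.
With the tool pointing down it reaches from about 0.25 to 0.775 m from the base axis. Payload 4 kg.
Tool frame: the origin (TCP) lies at the very end of the fingers, on their centre line; the grasp point (between the pads) lies 19 mm behind it (robot.hold_point_z is the distance from the TCP to the grasp point, in m); z points along the fingers, y is the line along which they close (so a half turn about z gives the same grasp; the last joint's range is limited). The gripper opens to 94 mm and grips with 3 to 60 N. Pads are 16 mm wide; open, the fingers measure 119 mm over their backs; the gripper's body (75 mm by 177 mm) begins 78 mm behind the grasp point.
Start: joints at [1.243, 0.087, 1.371, -0, 1.684, -0.103], TCP at [0.123, 0.536, 0.206] pointing down, gripper open.
Joint ranges: [-3.1, 3.1], [-0.76, 2.03], [0.27, 2.55], [-1.08, 4.22], [0.17, 2.65], [-2.57, 2.57]. Speed limits (rad/s): [2.79, 2.79, 3.14, 3.14, 3.14, 3.14].

### API

Orientations are given as [roll, pitch, yaw] about the fixed x, y, z axes, in that order (R = Rz(yaw) Ry(pitch) Rx(roll)).
In Python, from bench import robot gives the robot as it stands.
- The arm moves only by the tool carry_out, never from a script. Its argument "steps" is a list of rows, each a list of 3 entries, a list of its own where there are three numbers: the shift along the tool's x, y, z in m, then the turn about the tool's z in units of 10 degrees (1.0 is 10 degrees), then the closure, from -1 (fully open) to 1 (shut). In form: [[[tx, ty, tz], roll, jaw], ...]. A call has 1 to 10 rows; each row is the pose to reach, as a shift and turn from the pose commanded when the call began, along the tool's axes at that moment; what a row does not reach only later rows make up. A row lasts 1/8 s, in which the tool goes at most 62.5 mm and 10.7 degrees, less where a joint would pass 70% of its speed; a pose out of reach is approached as far as the arm can. A call with a gripper value outside its range is refused whole. The fingers move at their own pace and stop on an object; the grip force is fixed at half the most. Time passes only in rows, so rows that repeat a pose let the fingers close. It gives the time, the measured TCP pose, the force, the opening and the grip force at its end, in the units of the state.
- robot.get_obs(): the state, without advancing time (a new reading comes with each control period).
- robot.snapshot(name): name is "scene" or "top" or "wrist"; returns a dict with "image" (420x560x3 uint8, red, green, blue), "z_map" (420x560 float32, m along the optical axis (not along the pixel's ray), 0 where there is no reading), "mtx" (3x3 intrinsics, pixels), "R" (3x3) and "t" (3): a world point X has camera coordinates R X + t. Camera axes: x right, y down, z forward; pixel columns grow to the right and rows downward; lengths in m; the calibration is good to about 2 mm. The wrist camera is an equidistant fisheye: a pixel r from the principal point sees the ray r / f radians off the axis. A picture is of the moment at which its call begins.
- robot.close_job(): hands the job in; it is judged then, once.
The state is a dict: "time": time; "joint_positions": joint angles; "qvel": joint speeds; "joint_torque": joint torques, N m; "tool_pos": TCP position; "ee_rot": TCP orientation; "wrist_force": force on the tool from outside, world axes, zero at the start; "wrist_torque": the same for the moment, N m; "width": finger opening in m; "finger_force": force on a finger pad.
Only numpy, scipy, OpenCV 4.12 (cv2) and the standard library are available. Lean on these libraries where they do the work, as an engineer would, in place of code of your own. Each camera call takes 0.05 s, during which the arm holds its last target. There are 200 camera calls.

### The job

Push the lens carriage gently along its rail until it meets its stop, so that the hole in its tongue lies between the two plates of the clevis. Then take the ball-lock pin out of its rack by squeezing the head with the side button pressed in, feel its nose gently into the clevis hole and slide it through until the collar sits on the clevis; let go, so that the button springs out and the balls lock underneath. Do not push hard on the fixture and leave the other things on the table where they are.

Things in the scene. Friction and masses are not known exactly. Their poses are not given: they have to be found in the camera images.
- rail_base: Dark steel sub-plate bolted to the table, 110 x 270 x 10 mm; spans its own x -55..55, y -50..220 mm. Origin: at table level below the NOMINAL clevis hole; z up, y along the rail. The rail unit on it (clevis, rail, carriage) is clamped in slots, parallel to it but shifted as one by an unmeasured amount, up to 7 mm in x and in y. Over 40 N on it, even a brief knock by fingers or pin, is too rough: touch at 10-20 mm/s.
- hole_nominal (a point): Nominal mouth of the clevis hole, 57.5 mm above the table, level with the clevis's flat 60 x 44 mm top. The TRUE hole lies up to 7 mm off in x and in y: find it by feel or sight. Heights: upper plate 49.5-57.5, tongue gap to 38.5, lower plate 38.5-30 mm, free below to 10. Holes in both plates and the tongue: 14 mm round, about 1 mm chamfer on top.
- carriage (a joint): Slide of the black lens carriage, m: 0 = against its stop, tongue hole in line with the clevis holes; grows toward the sub-plate's +y (max 0.070, starts 0.030-0.060). Friction about 2 N; stays where left; up to 1 mm short, the pin's nose still draws it in. Block 50 mm wide, top 48 mm above the table; it bears a 25 mm black lens cube (28 mm tall) 31 mm before the push post.
- post_nominal (a point): Fixed point on the sub-plate's frame: nominal place of the carriage's push post when home, 65 mm above the table. The post now stands the carriage joint's value farther along the sub-plate's +y (and off by the clamping shift). Upright steel post, 14 mm diameter, 48 to 82 mm above the table, 20 mm foot ring 3 mm high. Push it toward the sub-plate's -y.
- lock_pin: Steel ball-lock pin, 0.12 kg, upright in its rack. Origin: centre of the collar's underside; z up. Shank 12 mm diameter, reaching 44.5 mm below, the last 4 mm tapering to 10 mm. Collar 28 mm diameter, 6 mm thick. Seated in the clevis its origin is 57.5 mm above the table. It may go in at any angle about its axis.
- pin_head (a point): Middle of the pin's head, 27 mm above the pin's origin. Aluminium head 20 mm (pin's x) by 21 mm (pin's y), 6 to 46 mm above the origin; the black button, 15 wide x 27 mm high, is on the -y face, standing out to 15 mm from the axis, 11 mm when fully squeezed. So squeeze along the pin's y; squeezed it measures about 21.5 mm.
- pin_balls (a point): Level of the two lock balls (short radial plungers) on the pin's +x and -x sides, 32 mm below its origin. They stand 3 mm out of the shank when the button is free, and then pass no 14 mm hole; with the button fully pressed they are flush.
- pin_nose (a point): Centre of the flat lower end (10 mm diameter) of the pin's shank, 44.5 mm below the pin's origin. If the pin sits a little askew in the fingers, this point tells where its nose really is.
- pin_button (a joint): Side button of the pin, m: 0 = free (balls out), 0.004 = fully pressed (balls flush). Spring: 3 N at first, 7 N fully pressed.
- pin_rack: Grey block 64 x 52 x 55 mm, bolted down, with a wide (20 mm) through hole in its middle in which the pin stands, the collar resting on its top at 55 mm. The pin's balls pass this hole whether pressed or not. Origin: centre of its underside.
- bottle: Bystander: small brown bottle with white cap, 22 mm diameter, 44 mm tall, loose. Origin at its foot.
- tape: Bystander: black tape roll, 64 mm diameter, 19 mm tall, loose. Origin at its foot.
- driver: Bystander: screwdriver with a red handle, 160 mm long along its y, loose. Origin at its foot.
- holder: Bystander: black post holder 36 x 24 x 50 mm, loose. Origin at its foot.
Not all that is in view belongs to the job. What is shaped like the lock_pin but blue is not meant.

How it is judged:
By the outcome, as a careful person would: the job done as asked, in the order asked, and still so for the second after the job is handed in, with the robot touching nothing.
It also fails if it takes over 72 s, if anything falls off the work surface, if the arm or the gripper's body presses on something with over 40 N, if the wrist force passes 120 N, or if a joint passes its speed limit or range.

## Working session

There is one attempt and no reset: what is moved stays moved. The work goes in short steps, Python scripts to look and compute and a tool call to move; the robot and the scene stay as the last step left them, time stands still between calls to the robot, and variables do not carry over. Pictures are saved under pics/ and viewed, at most 10 in all, crops included, and the job is handed in when it is done.

Besides the shell and the picture viewer there is one more tool, called after ">>>" as a command line: name --argument value ..., lists and objects as JSON in quotes. carry_out: Moves the arm, as the interface text tells. Its arguments: {"type":"object","properties":{"steps":{"type":"array","items":{"type":"array"}}},"required":["steps"]}

```bash
ls; mkdir -p pics
cat > h.py <<'E'
import numpy as np, cv2
from bench import robot
def snap(n,f):
    s=robot.snapshot(n); np.savez(''+f+'.npz',**s)
    cv2.imwrite('pics/'+f+'.png',s['image'][:,:,::-1]); return s
def load(f): return dict(np.load(''+f+'.npz'))
def world(s,u,v,z=None,r=0):
    """z given: intersect ray with plane z; else depth"""
    K=s['mtx'];d=np.linalg.inv(K)@[u,v,1.];R,t=s['R'],s['t']
    if z is None:
        w=s['z_map'][int(v)-r:int(v)+r+1,int(u)-r:int(u)+r+1]; return R.T@(d*np.median(w[w>0])-t)
    c=-R.T@t; D=R.T@d; return c+D*(z-c[2])/D[2]
E
python3 - <<'E'
from h import *
a=snap('top','top1');b=snap('scene','scene1')
cv2.imwrite('pics/both.png',0*a['image'])
print(a['mtx'],a['R'],a['t'],robot.get_obs())
E
```

```text
pics
[[484.34753996   0.         276.95277684]
 [  0.         484.34753996 202.19635555]
 [  0.           0.           1.        ]] [[-0.00753601 -0.99972963  0.02199729]
 [-0.9941703   0.00512437 -0.10769938]
 [ 0.10755754 -0.02268068 -0.99394012]] [-0.09533723  0.50753174  0.90372475] {'time': 0.1, 'joint_positions': array([ 1.24288777e+00,  8.78732997e-02,  1.37210926e+00, -2.32843641e-05,
        1.68359327e+00, -1.03103365e-01]), 'qvel': array([ 8.06151289e-05, -1.83196499e-03, -4.28590518e-03, -3.78167389e-04,
       -1.83376072e-04,  3.49915370e-04]), 'joint_torque': array([ 2.27017190e-03, -3.41252375e+01, -3.03302336e+01,  7.19187339e-02,
        3.03983619e-02, -1.19717683e-04]), 'tool_pos': array([0.12245689, 0.53568289, 0.20442237]), 'ee_rot': array([-3.13961763e+00, -1.81091377e-04,  2.91678468e+00]), 'wrist_force': array([-0.63622909,  0.00645305, -0.67050829]), 'wrist_torque': array([-0.02021271, -0.00644496, -0.0338156 ]), 'finger_force': 0.0, 'width': 0.09420556173991142}
```

View pics/top1.png

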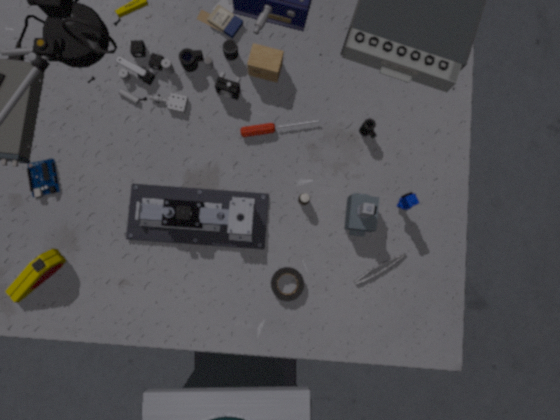

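View pics/scene1.png

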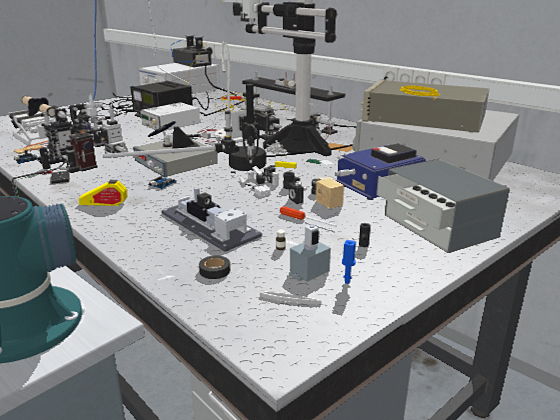

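The top view shows the rail unit around (198,215), with the clevis at (241,217) and the post near (168,212). The rack with its grey pin is at (362,213). There are two pin-shaped things: the grey one in the rack at (368,209), and a blue one at (407,201). The grey one fits because it's metallic and upright in the grey rack, so I'll confirm it in an enlarged crop.

Run:
```python
from h import *
im=load('top1')['image'][:,:,::-1]
f=lambda x:cv2.resize(x,None,fx=5,fy=5,interpolation=cv2.INTER_CUBIC)
o=np.vstack([f(im[180:255,120:280]),f(im[190:235,320:480])])
o=cv2.convertScaleAbs(o,alpha=1.5)
cv2.imwrite('pics/crop1.png',o)
```

```text
(no output)
```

View pics/crop1.png

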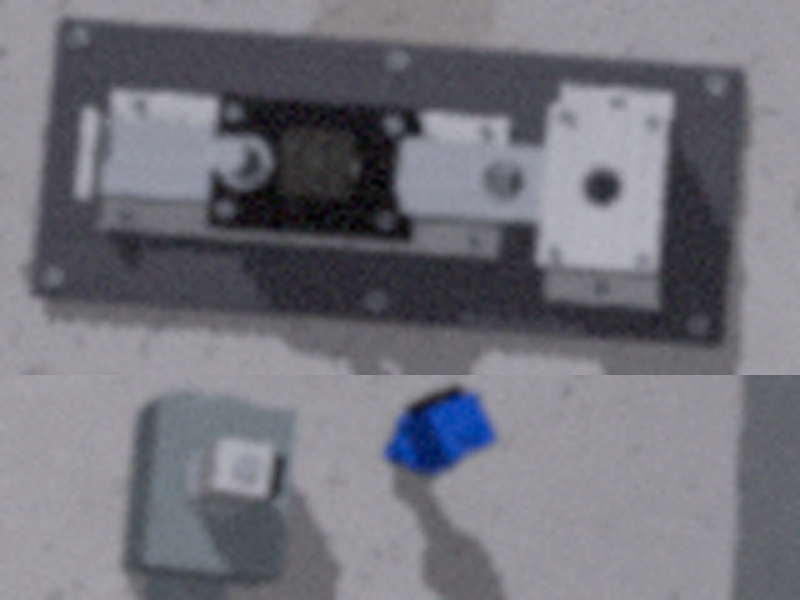

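The crop confirms it: grey pin in the rack, head top at about (369,209), with the black button on its right side (world -y). The clevis hole is at (240.4,217.4), the tongue hole at (220.6,216.2) and the post foot at (168,212.6).

Run:
```python
from h import *
s=load('top1')
c=lambda x,y:(120+x/5,180+y/5)
p=lambda x,y:(320+x/5,190+(y-375)/5)
for n,q,z in [('hole',c(602,187),.0575),('tongue',c(503,181),.048),('postfoot',c(242,163),.051),('plTL',c(58,22),.01),('plTR',c(743,70),.01),('plBL',c(35,295),.01),('plBR',c(722,343),.01),('head',p(244,470),.101),('headTL',p(216,438),.101),('headTR',p(275,442),.101),('headBR',p(270,500),.101),('headBL',p(212,498),.101),
 ('rTL',p(160,392),.055),('rTR',p(295,410),.055),('rBR',p(278,582),.055),('rBL',p(140,575),.055)]:
    print(n,np.round(world(s,*q,z),4))
P=[world(s,*c(*q),.01) for q in [(58,22),(743,70),(35,295),(722,343)]]
print('yaw of +y axis',[np.degrees(np.arctan2(*(a-b)[1::-1])) for a,b in[(P[0],P[1]),(P[2],P[3])]], 'depth head', world(s,368.6,209,r=1),'hole rim',world(s,250,210,r=1))
print(robot.hold_point_z)
```

```text
hole [ 0.4758 -0.0299  0.0575]
tongue [0.479  0.0077 0.048 ]
postfoot [0.486  0.1045 0.051 ]
plTL [0.5454 0.1854 0.01  ]
plTR [ 0.5252 -0.0827  0.01  ]
plBL [0.4388 0.1916 0.01  ]
plBR [ 0.4184 -0.0739  0.01  ]
head [ 0.4861 -0.2602  0.101 ]
headTL [ 0.4976 -0.2505  0.101 ]
headTR [ 0.496  -0.2716  0.101 ]
headBR [ 0.4753 -0.2692  0.101 ]
headBL [ 0.4761 -0.2485  0.101 ]
rTL [ 0.5199 -0.2392  0.055 ]
rTR [ 0.5129 -0.29    0.055 ]
rBR [ 0.4483 -0.2816  0.055 ]
rBL [ 0.4512 -0.23    0.055 ]
yaw of +y axis [np.float64(85.68640161095932), np.float64(85.60431723096556)] depth head [ 0.48583484 -0.25935725  0.10336119] hole rim [ 0.48948771 -0.04765816  0.05701244]
0.0188
```

```bash
cat >> h.py <<'E'
def shift(cmd,tgt):
    """cmd,tgt=(x,y,z,yaw): tool-frame shift and turn units"""
    c,s=np.cos(cmd[3]),np.sin(cmd[3]); d=np.subtract(tgt,cmd)
    return np.round([c*d[0]+s*d[1], s*d[0]-c*d[1], -d[2], -np.degrees(d[3])/10],4)
E
python3 - <<'E'
from h import *
print(shift((.123,.536,.206,2.917),(.4894,.1494,.15,2.917+np.radians(8.5))))
s=load('top1')
for u,v in [(137,211),(145,210),(168,212),(171,211),(184,212)]: print(u,v,np.round(world(s,u,v,r=1),3))
E
```

```text
[-0.4433 -0.2953  0.056  -0.85  ]
137 211 [0.491 0.167 0.035]
145 210 [0.493 0.153 0.029]
168 212 [0.485 0.1   0.079]
171 211 [0.489 0.099 0.053]
184 212 [0.485 0.072 0.073]
```

>>> carry_out --steps '[[[-0.049,-0.033,0],0,1],[[-0.098,-0.066,0],0,1],[[-0.147,-0.098,0],-0.2,1],[[-0.196,-0.131,0],-0.4,1],[[-0.245,-0.164,0],-0.6,1],[[-0.294,-0.197,0],-0.85,1],[[-0.343,-0.229,0],-0.85,1],[[-0.392,-0.262,0],-0.85,1],[[-0.443,-0.295,0.03],-0.85,1],[[-0.443,-0.295,0.056],-0.85,1]]'

```text
time: 1.35
tool_pos: [0.4907, 0.1469, 0.1482]
ee_rot: [-3.141, 0.0, 3.06]
wrist_force: [-0.7, -0.1, -0.0]
width: 0.0006
finger_force: 0.0
```

>>> carry_out --steps '[[[0.002,0,0.04],0,1],[[0.003,0,0.075],0,1],[[0.003,0,0.086],0,1],[[0.003,-0.008,0.086],0,1],[[0.003,-0.015,0.086],0,1],[[0.003,-0.017,0.086],0,1],[[0.003,-0.019,0.086],0,1],[[0.003,-0.021,0.086],0,1],[[0.003,-0.023,0.086],0,1],[[0.003,-0.025,0.086],0,1]]'

```text
time: 2.6
tool_pos: [0.4837, 0.1251, 0.0635]
ee_rot: [3.142, -0.0, 3.065]
wrist_force: [-0.3, -0.3, 0.5]
width: 0.0006
finger_force: 0.0
```

>>> carry_out --steps '[[[0,-0.002,0],0,1],[[0,-0.004,0],0,1],[[0,-0.006,0],0,1],[[0,-0.008,0],0,1],[[0,-0.01,0],0,1],[[0,-0.012,0],0,1],[[0,-0.014,0],0,1],[[0,-0.016,0],0,1],[[0,-0.018,0],0,1],[[0,-0.02,0],0,1]]'

```text
time: 3.85
tool_pos: [0.4821, 0.1051, 0.0634]
ee_rot: [3.142, -0.0, 3.065]
wrist_force: [-0.5, 2.1, 0.0]
width: 0.0001
finger_force: 1.0
```

>>> carry_out --steps '[[[0,-0.002,0],0,1],[[0,-0.004,0],0,1],[[0,-0.006,0],0,1],[[0,-0.008,0],0,1],[[0,-0.01,0],0,1],[[0,-0.012,0],0,1],[[0,-0.0135,0],0,1],[[0,-0.015,0],0,1],[[0,-0.016,0],0,1],[[0,-0.017,0],0,1]]'

```text
time: 5.1
tool_pos: [0.4809, 0.0882, 0.0635]
ee_rot: [3.142, -0.0, 3.065]
wrist_force: [-1.3, 2.0, 0.8]
width: 0.0001
finger_force: 1.0
```

>>> carry_out --steps '[[[0,-0.001,0],0,1],[[0,-0.002,0],0,1],[[0,-0.003,0],0,1],[[0,-0.004,0],0,1],[[0,-0.005,0],0,1]]'

```text
time: 5.72
tool_pos: [0.4807, 0.0868, 0.0636]
ee_rot: [3.134, 0.0, 3.066]
wrist_force: [-1.3, 11.6, 0.0]
width: 0.0005
finger_force: 6.1
```

>>> carry_out --steps '[[[0,0.003,0],0,1],[[0,0.015,0],0,1],[[0,0.022,0],0,1],[[0,0.022,-0.06],0,0.5],[[0,0.0,-0.1],0,0],[[0,-0.05,-0.12],0,-0.2],[[-0.004,-0.1,-0.12],0,-0.2],[[-0.004,-0.117,-0.12],0,-0.2],[[-0.004,-0.117,-0.12],0,-0.2]]'

```text
time: 6.85
tool_pos: [0.4756, -0.0341, 0.1832]
ee_rot: [3.141, -0.0, 3.063]
wrist_force: [0.4, 0.3, 0.0]
width: 0.0551
finger_force: 0.0
```

Run:
```python
from h import *
o=robot.get_obs();print(o['tool_pos'],o['ee_rot'],o['wrist_force'],o['width'])
s=snap('wrist','w1');print(s['mtx'],s['R'],s['t'], -s['R'].T@s['t'])
cv2.imwrite('pics/w1.png',cv2.convertScaleAbs(s['image'][:,:,::-1],alpha=1.4))
```

```text
[ 0.47558218 -0.03408948  0.18317638] [ 3.14112230e+00 -4.73995476e-04  3.06313139e+00] [0.41977664 0.25959558 0.01383618] 0.05514245821965954
[[325.1922621    0.         283.49291954]
 [  0.         325.1922621  207.92155248]
 [  0.           0.           1.        ]] [[ 7.90076241e-02  9.96874009e-01  7.32777489e-05]
 [ 9.56640221e-01 -7.58395523e-02  2.81225622e-01]
 [ 2.80352071e-01 -2.21488678e-02 -9.59641675e-01]] [-0.00452664 -0.48102757  0.23617563] [ 0.39431563 -0.0267374   0.36192159]
```

View pics/w1.png

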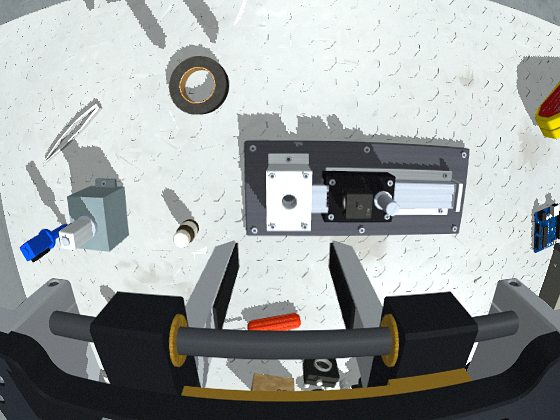

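The carriage is home against the clevis. The hole is at (289,202), the pin head is at about (70,238) and the blue decoy is beyond it.

```bash
cat >> h.py <<'E'
def wworld(s,u,v,z):
    K=s['mtx'];x=np.array([u-K[0,2],v-K[1,2]]);r=np.hypot(*x);th=r/K[0,0]
    d=np.array([*(x/max(r,1e-9)*np.sin(th)),np.cos(th)]);R,t=s['R'],s['t'];c=-R.T@t;D=R.T@d
    return c+D*(z-c[2])/D[2]
E
python3 - <<'E'
from h import *
s=load('w1');g=cv2.cvtColor(s['image'],cv2.COLOR_RGB2GRAY)
x=g[190:214,277:302]; ys,xs=np.where(x<np.median(x)*.6);print(len(xs),xs.mean()+277,ys.mean()+190,xs.min(),xs.max(),ys.min(),ys.max())
# plate top corners
for q in [(xs.mean()+277,ys.mean()+190),(289,202),(266,168),(313,166),(266,236),(313,234)]: print(q,np.round(wworld(s,*q,.0575),4))
cv2.imwrite('pics/crop2.png',np.hstack([cv2.resize(s['image'][180:270,40:140,::-1],None,fx=4,fy=4,interpolation=cv2.INTER_CUBIC),cv2.resize(s['image'][157:247,250:350,::-1],None,fx=4,fy=4,interpolation=cv2.INTER_CUBIC)]))
E
```

```text
164 289.0487804878049 201.2560975609756 5 19 5 18
(np.float64(289.0487804878049), np.float64(201.2560975609756)) [ 0.477  -0.0279  0.0575]
(289, 202) [ 0.4777 -0.028   0.0575]
(266, 168) [ 0.4427 -0.0472  0.0575]
(313, 166) [ 0.4442 -0.0026  0.0575]
(266, 236) [ 0.5112 -0.0536  0.0575]
(313, 234) [ 0.5128 -0.0064  0.0575]
```

View pics/crop2.png

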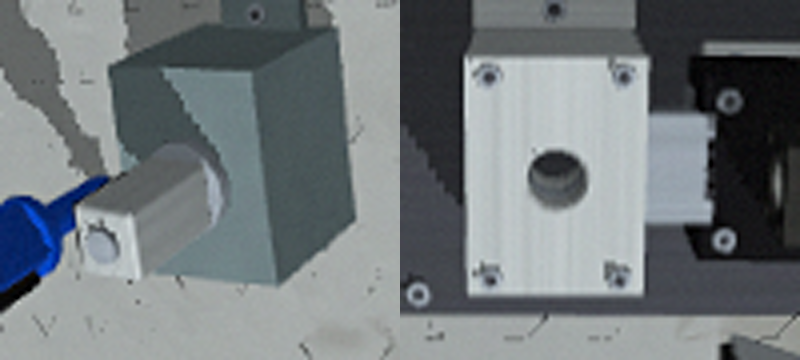

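Run:
```python
from h import *
s=load('w1')
for n,x,y,z in [('c',107,240,.101),('a',78,208,.101),('b',133,215,.101),('c',140,278,.101),('d',86,268,.101),('r1',110,68,.055),('r2',255,72,.055),('r3',280,285,.055)]: print(n,np.round(wworld(s,40+x/4,180+y/4,z),4))
print(shift((.4756,-.0341,.185,3.063),(.486,-.260,.14,3.063)))
```

```text
c [ 0.4872 -0.2571  0.101 ]
a [ 0.4781 -0.2644  0.101 ]
b [ 0.4808 -0.2457  0.101 ]
c [ 0.4979 -0.2493  0.101 ]
d [ 0.4947 -0.2676  0.101 ]
r1 [ 0.4514 -0.2796  0.055 ]
r2 [ 0.4573 -0.2277  0.055 ]
r3 [ 0.5199 -0.2361  0.055 ]
[-0.0281 -0.2244  0.045  -0.    ]
```

>>> carry_out --steps '[[[-0.007,-0.056,0],0.1,-0.2],[[-0.014,-0.112,0],0.2,-0.2],[[-0.022,-0.168,0],0.2,-0.2],[[-0.0286,-0.2233,0],0.2,-0.2],[[-0.0286,-0.2233,0.04],0.2,-0.2],[[-0.0286,-0.2233,0.04],0.2,-0.2],[[-0.0286,-0.2233,0.04],0.2,-0.2]]'

```text
time: 7.78
tool_pos: [0.4879, -0.2572, 0.1442]
ee_rot: [3.141, 0.001, 3.032]
wrist_force: [-0.1, -0.8, 0.2]
width: 0.0566
finger_force: 0.0
```

Run:
```python
from h import *
o=robot.get_obs();print(o['tool_pos'],o['ee_rot'])
s=snap('wrist','w2')
a=s['image'][:,:,::-1][150:350,170:400]
cv2.imwrite('pics/w2.png',cv2.resize(a,None,fx=3,fy=3))
# project TCP ray points for reference
for z in(.055,.101): 
  X=s['R']@np.r_[o['tool_pos'][:2],z]+s['t'];th=np.arctan2(np.hypot(*X[:2]),X[2]);print(z,s['mtx'][:2,2]+X[:2]/np.hypot(*X[:2])*th*s['mtx'][0,0])
```

```text
[ 0.48791659 -0.25724962  0.1441958 ] [3.14144690e+00 5.24022165e-04 3.03241471e+00]
0.055 [282.39389748 211.29338991]
0.101 [282.17872591 229.78181248]
```

View pics/w2.png

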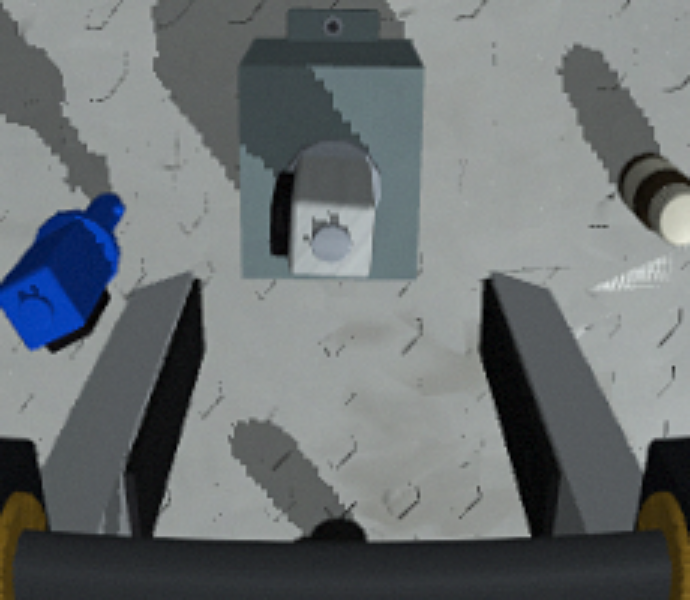

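The head top is at crop (332,240), within about 1 mm of the TCP axis. The button faces the left finger and the head is square to the pads. The blue decoy is clear, so I'll descend and squeeze.

>>> carry_out --steps '[[[0,-0.001,0.03],0,-0.2],[[0,-0.001,0.06],0,-0.2],[[0,-0.001,0.073],0,-0.2],[[0,-0.001,0.078],0,-0.2],[[0,-0.001,0.078],0,-0.2],[[0,-0.001,0.078],0,0.3],[[0,-0.001,0.078],0,0.6],[[0,-0.001,0.078],0,1],[[0,-0.001,0.078],0,1],[[0,-0.001,0.078],0,1]]'

```text
time: 9.07
tool_pos: [0.4873, -0.2596, 0.066]
ee_rot: [-3.141, 0.001, 3.03]
wrist_force: [0.6, 0.2, 3.3]
width: 0.0207
finger_force: 29.9
```

>>> carry_out --steps '[[[0,0,0],0,1],[[0,0,0],0,1]]'

```text
time: 9.32
tool_pos: [0.4873, -0.2597, 0.066]
ee_rot: [-3.141, 0.001, 3.03]
wrist_force: [-0.5, 0.0, 4.6]
width: 0.0209
finger_force: 29.9
```

>>> carry_out --steps '[[[0,0,-0.01],0,1],[[0,0,-0.04],0,1],[[0,0,-0.09],0,1],[[0.008,0.05,-0.09],0,1],[[0.016,0.1,-0.09],0,1],[[0.024,0.15,-0.09],0,1],[[0.03,0.19,-0.09],0,1],[[0.0363,0.2284,-0.09],0,1],[[0.0363,0.2284,-0.065],0,1],[[0.0363,0.2284,-0.065],0,1]]'

```text
time: 10.58
tool_pos: [0.4743, -0.0276, 0.1282]
ee_rot: [3.141, -0.006, 3.031]
wrist_force: [-0.3, -0.1, -0.6]
width: 0.0207
finger_force: 29.9
```

Run:
```python
from h import *
o=robot.get_obs();print(o['tool_pos'],o['ee_rot'],o['wrist_force'],o['width'])
s=snap('wrist','w3')
a=s['image'][:,:,::-1][130:310,200:370]
cv2.imwrite('pics/w3.png',cv2.resize(a,None,fx=3.3,fy=3.3,interpolation=cv2.INTER_CUBIC))
s=snap('scene','s3')
```

```text
[ 0.47434946 -0.02763117  0.12819316] [ 3.14112845 -0.00562942  3.03133621] [-0.30045922 -0.05750147 -0.6100992 ] 0.02074049096281606
```

View pics/w3.png

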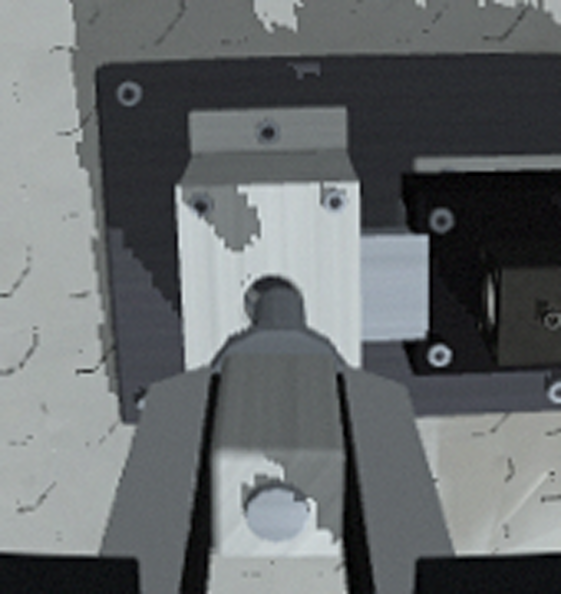

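The pin is held with its nose just over the hole. The hole's left and top edges are at crop (243,300) and (270,277), and the nose's near edge is at crop (277,282).

Run:
```python
from h import *
s=load('w3');o=robot.get_obs()
p=lambda x,y,z:np.round(wworld(s,200+x/3.3,130+y/3.3,z),4)
print('hole left',p(243,300,.0575),'hole top',p(270,277,.0575),'centre guess',p(272,305,.0575))
print('nose edge',p(277,282,.0727),'shaft L/R',p(252,305,.08),p(303,305,.08))
print('clevis TL,TR',p(177,183,.0575),p(360,180,.0575),'head c',p(279,500,.163),'btn')
print(o['tool_pos'])
g=s['image'][212:226:2,270:298].mean(2).astype(int);print(g)
```

```text
hole left [ 0.4756 -0.0348  0.0575] hole top [ 0.4705 -0.0276  0.0575] centre guess [ 0.4777 -0.0279  0.0575]
nose edge [ 0.4672 -0.0255  0.0727] shaft L/R [ 0.4697 -0.0314  0.08  ] [ 0.4709 -0.0201  0.08  ]
clevis TL,TR [ 0.4447 -0.047   0.0575] [ 0.4488 -0.0036  0.0575] head c [ 0.4738 -0.0261  0.163 ] btn
[ 0.47606796 -0.02863141  0.13045434]
[[200 199 191 190 197 199 197 197 198 200 203 198 204 201 195 198 198 202
  201 201 198 197 197 197 198 195 192 194]
 [199 198 193 192 198 174 210 164 132  77  54  32  37  52  48  90 123 155
  185 204 200 196 197 195 198 197 192 195]
 [199 198 193 161 209 183  90  36  42  41  46  44  42  51  50  46  45  38
   86 140 188 202 198 196 197 197 193 195]
 [200 198 195 204 145  97  95  86  58  55  59  69  80  81  88  85  85  82
   81  72 104 167 201 198 199 194 193 196]
 [197 199 200 190  74  88 112 103  70  66  75  72  75  81  82  81  82  85
   87  85  89  99 193 199 197 196 193 194]
 [199 199 195 183 103  90  85  62  58  66  73  76  79  86  84  83  86  86
   88  88  81  79 182 200 198 196 194 195]
 [199 201 189 191 128  98  93  55  60  68  73  75  78  84  82  82  84  84
   88  90  84  79 152 200 200 198 193 194]]
```

>>> carry_out --steps '[[[-0.002,-0.001,0.006],0,1],[[-0.002,-0.001,0.011],0,1],[[-0.002,-0.001,0.0125],0,1],[[-0.002,-0.001,0.014],0,1],[[-0.002,-0.001,0.0155],0,1],[[-0.002,-0.001,0.017],0,1],[[-0.002,-0.001,0.0185],0,1],[[-0.002,-0.001,0.0195],0,1],[[-0.002,-0.001,0.0205],0,1]]'

```text
time: 11.8
tool_pos: [0.4782, -0.0297, 0.1099]
ee_rot: [3.141, 0.0, 3.03]
wrist_force: [0.4, 0.5, -1.6]
width: 0.0207
finger_force: 29.9
```

>>> carry_out --steps '[[[0,0,0.0015],0,1],[[0,0,0.003],0,1],[[0,0,0.0045],0,1],[[0,0,0.0055],0,1]]'

```text
time: 12.3
tool_pos: [0.4781, -0.0297, 0.1043]
ee_rot: [3.141, -0.0, 3.03]
wrist_force: [0.2, -0.0, -1.2]
width: 0.0209
finger_force: 29.9
```

>>> carry_out --steps '[[[0,0,0.0015],0,1],[[0,0,0.003],0,1],[[0,0,0.0045],0,1],[[0,0,0.006],0,1],[[0,0,0.007],0,1]]'

```text
time: 12.92
tool_pos: [0.4782, -0.0297, 0.0973]
ee_rot: [3.141, -0.0, 3.03]
wrist_force: [-0.1, 0.5, -1.0]
width: 0.0206
finger_force: 29.9
```

>>> carry_out --steps '[[[0,0,0.0015],0,1],[[0,0,0.003],0,1],[[0,0,0.0045],0,1],[[0,0,0.006],0,1],[[0,0,0.007],0,1]]'

```text
time: 13.55
tool_pos: [0.4782, -0.0297, 0.0904]
ee_rot: [3.141, -0.0, 3.03]
wrist_force: [-0.8, -0.6, -1.2]
width: 0.0205
finger_force: 29.9
```

>>> carry_out --steps '[[[0,0,0.002],0,1],[[0,0,0.004],0,1],[[0,0,0.006],0,1],[[0,0,0.008],0,1],[[0,0,0.01],0,1],[[0,0,0.012],0,1],[[0,0,0.014],0,1],[[0,0,0.016],0,1]]'

```text
time: 14.55
tool_pos: [0.4782, -0.0297, 0.0743]
ee_rot: [3.142, 0.0, 3.03]
wrist_force: [0.0, 0.1, -0.8]
width: 0.0208
finger_force: 29.9
```

>>> carry_out --steps '[[[0,0,0.001],0,1],[[0,0,0.002],0,1],[[0,0,0.003],0,1],[[0,0,0.004],0,1],[[0,0,0.005],0,1],[[0,0,0.006],0,1]]'

```text
time: 15.3
tool_pos: [0.4782, -0.0297, 0.0684]
ee_rot: [3.142, 0.0, 3.03]
wrist_force: [-0.8, -0.1, 3.0]
width: 0.0207
finger_force: 29.9
```

Contact is starting at the predicted seating height. I'll press a little further, gently.

>>> carry_out --steps '[[[0,0,0.001],0,1],[[0,0,0.002],0,1],[[0,0,0.002],0,1]]'

```text
time: 15.68
tool_pos: [0.4783, -0.0297, 0.0684]
ee_rot: [-3.142, 0.001, 3.03]
wrist_force: [-4.0, 1.1, 7.5]
width: 0.0208
finger_force: 29.9
```

>>> carry_out --steps '[[[0,0,0],0,0.5],[[0,0,0],0,0.4],[[0,0,0],0,0.3],[[0,0,0],0,0.2],[[0,0,0],0,0.2],[[0,0,0],0,0.2]]'

```text
time: 16.42
tool_pos: [0.4781, -0.0296, 0.0663]
ee_rot: [3.141, -0.0, 3.03]
wrist_force: [0.2, 0.2, -0.3]
width: 0.0375
finger_force: 0.0
```

>>> carry_out --steps '[[[0,0,-0.005],0,0.2],[[0,0,-0.015],0,0.2],[[0,0,-0.03],0,0.2],[[0,0,-0.05],0,0.2],[[0,0,-0.09],0,0.2],[[-0.0,0,-0.13],0,0.2],[[0.03,0,-0.14],0,0.2],[[0.06,0,-0.14],0,0.2],[[0.06,0,-0.14],0,0.2],[[0.06,0,-0.14],0,0.2]]'

```text
time: 17.68
tool_pos: [0.4192, -0.0232, 0.2072]
ee_rot: [-3.142, 0.002, 3.03]
wrist_force: [-0.4, -0.5, 0.4]
width: 0.0378
finger_force: 0.0
```

Run:
```python
from h import *
a=snap('top','t9');b=snap('scene','s9');w=snap('wrist','w9')
f=lambda x,k:cv2.resize(x[:,:,::-1],None,fx=k,fy=k,interpolation=cv2.INTER_CUBIC)
o=np.hstack([f(w['image'][120:320,200:360],2.5),f(b['image'][170:290,160:340][:, :160],2.5)[:500,:400] if 0 else cv2.resize(b['image'][160:285,165:265,::-1],(400,500),interpolation=cv2.INTER_CUBIC)])
cv2.imwrite('pics/end.png',o)
```

```text
(no output)
```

View pics/end.png

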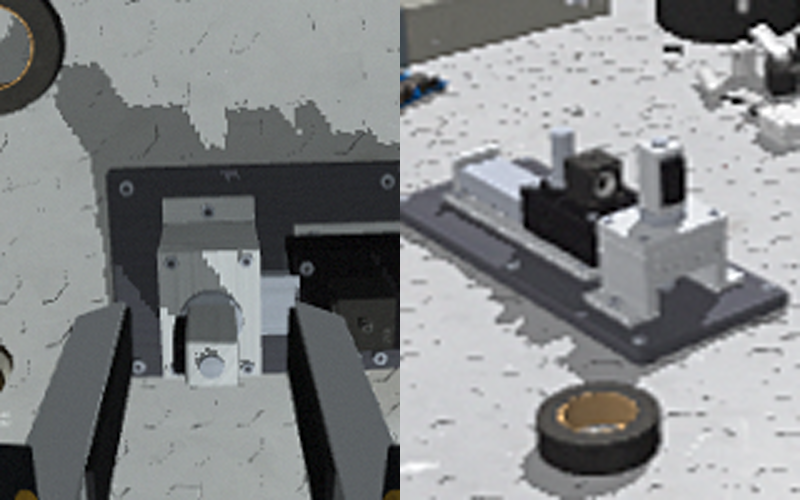

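The pin stands upright with its collar on the clevis, at about (210,340) in the left half and (662,215) in the right. The button has sprung out, the carriage is home and the gripper is clear.

```bash
python3 -c "
from bench import robot
print(robot.close_job())"
```

```text
the job is handed in; nothing more can be done
None
```

The job is handed in: the carriage is home against its stop, and the ball-lock pin is through the clevis with its collar seated and its button sprung out. I took it as locked from the button and did not see the balls. It took about 18 s of robot time, and the highest force I read at the wrist was 11.6 N.

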